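Refit the hinge pin of a clamshell pellet mould

TASK

Put the hinge pin back into the aluminium clamshell mould. Slide the loose upper half fully back against its stop so that its middle knuckle lines up between the two fixed ones, and lay the steel pin from the wooden rest into the V-block cradle beside the hinge and let go of it; with both done, push the pin from its free end through all three knuckles until it is fully home against the closed end. Leave everything else on the table where it stands.

Things in the scene. Friction and masses are not known exactly. Their poses are not given: they have to be found in the camera images.
- mould: Fixed lower half of the mould on a dark base plate (x -132 to 22, y -167 to 57 mm here, 8 mm thick). Origin on the table under the middle of the hinge axis; z up, y along the hinge axis from the cradle (-y) to the closed end (+y), +x from the block to the hinge. Block x -96 to -16, y -50 to 50, top z 36 mm; side cheeks 50 mm high guide the upper half with 1.5 mm play a side.
- mould_hinge (a point): Middle of the hinge axis, 51 mm up; axes as mould. Two fixed square knuckles, 28 mm wide, at y -40 to -15 and 15 to 40 mm, have 15 mm bores on this axis; tops 65 mm above the table. A wall closes the bore at y = 40 mm: the pin's end stop. A wall 48 mm high at x = 14 mm is the upper half's stop.
- mould_cradle (a point): Where the pin's middle belongs when laid in the cradle: on the hinge axis at y -104 mm of the mould, 51 mm up, axes as mould; 6 mm either way along y is fine. The cradle is two dark steel V-blocks, at y -70 to -42 and -155 to -135 mm of the mould, tops 1.4 mm below the pin's axis, V 14 mm wide; they hold the pin on the hinge axis. The 65 mm between them is free for fingers.
- upper: Loose upper half, aluminium block 80 (x) x 100 (y) x 24 mm on the lower half, with one 28 mm square knuckle (25 mm long, 15 mm bore) mid hinge side. About 0.45 kg; 2 to 5 N slides it. Origin mid bore, axes as mould. Push face: plane x = -96 mm, z -15 to 9 mm. Starts 15 to 35 mm towards the mould's -x; home is its origin on mould_hinge, knuckle touching the stop wall.
- pin: Plain steel pin, 12 mm diameter, 110 mm long, both ends alike (2 mm chamfers), 95 g. Origin at its middle, y along its axis. Starts level on the wooden rest, axis 47 mm above the table. Home: its middle at y = -15 mm of the mould, front end on the closed end, tail still sticking out 30 mm from the first knuckle.
- rest: Fixed wooden pin rest, 60 x 140 mm, base 12 mm thick; origin on the table under its middle, y along the pin. The pin lies on V-notched posts at y 36 to 57 mm either side, with end walls 57 mm high just beyond its ends, so only its middle 72 mm can be gripped.
- jar: Bystander: white jar, 68 mm diameter, 85 mm high, origin under its middle.
- beaker: Bystander: glass beaker, 66 mm diameter, 85 mm high, origin under its middle.
- weight: Bystander: knobbed steel weight, 34 mm diameter, 55 mm high, origin under its middle.
- dish: Bystander: steel weighing dish, 80 mm diameter, 18 mm high, origin under its middle.
- spatula: Bystander: slim steel laboratory spatula, 190 mm long, lying flat.
- screwdriver: Bystander: screwdriver, 180 mm long, lying flat.
Not all that is in view belongs to the job. There is more than one size of the upper; the job needs the smaller. There is more than one size of the pin; the job needs the larger.

How it is judged:
By the outcome, as a careful person would: the job done as asked, in the order asked, and still so for the second after the job is handed in, with the robot touching nothing.
It also fails if it takes over 61 s, if anything falls off the work surface, if the arm or the gripper's body presses on something with over 40 N, if the wrist force passes 120 N, or if a joint passes its speed limit or range.

ROBOT

A 6-joint arm with a two-finger parallel gripper is mounted at the origin on the work surface. World frame = base frame: x ahead of the robot, y to its left, z up, the work surface at z = 0. Lengths are in m, angles in rad, forces in N, time in s.
With the tool pointing down it reaches from about 0.3 to 0.875 m from the base axis. Payload 6.4 kg.
Tool frame: the origin (TCP) lies midway between the tips of the shut fingers; the grasp point (between the pads) lies 19 mm behind it; z points along the fingers, y is the line along which they close (so a half turn about z gives the same grasp; the last joint's range is limited). The gripper opens to 85 mm and grips with 20 to 120 N. Pads are 22 mm wide; open, the fingers measure 114 mm over their backs; the gripper's body (76 mm by 85 mm) begins 54 mm behind the grasp point. The pads swing forward as they close: fully open they stand 13 mm farther back than shut.
Start: joints at [-1.312, 0.181, 1.607, -0, 1.354, -0.206], TCP at [0.258, -0.514, 0.198] pointing down, gripper open.
Joint ranges: [-2.99, 2.99], [-0.89, 2.07], [0.3, 2.58], [-1.14, 4.28], [0, 2.63], [-3.12, 3.12]. Speed limits (rad/s): [2.57, 2.57, 3.01, 3.14, 3.14, 3.14].

INTERFACE

Orientations are given as a unit quaternion [w, x, y, z].
In Python, from bench import sensors, vision, ctrl gives the robot as it stands.
- The arm moves only by the tool carry_out, never from a script. Its argument "deltas" is text: rows parted by semicolons, each of 7 numbers parted by spaces: the shift along the tool's x, y, z in mm, then the turn, a rotation vector about the tool's x, y, z in rad, then the closure, from 0 (fully open) to 1 (shut). In form: tx ty tz ax ay az claw; .... A call has 1 to 12 rows; each row is the pose to reach, as a shift and turn from the pose commanded when the call began, along the tool's axes at that moment; what a row does not reach only later rows make up. A row lasts 1/8 s, in which the tool goes at most 62.5 mm and 10.7 degrees, less where a joint would pass 70% of its speed; a pose out of reach is approached as far as the arm can. A call with a gripper value outside its range is refused whole. The fingers move at their own pace and stop on an object; the grip force is fixed at half the most. Time passes only in rows, so rows that repeat a pose let the fingers close. It gives the time, the measured TCP pose, the force, the opening and the grip force at its end, in the units of the state.
- sensors.get_obs(): the state, without advancing time (a new reading comes with each control period).
- vision.camera(name): name is "scene" or "top" or "wrist"; returns the picture (400x640x3 uint8, blue, green, red); there is no depth.
- vision.camera_model(name): a dict with "K" (3x3 intrinsics, pixels), "k1" (the pictures are not rectified: a ray, as slopes to the right and down, at radius r is drawn at 1 + k1 r^2 times it, then the intrinsics apply), "extrinsics" (4x4, takes a point from world to camera coordinates); the wrist camera has in their place "hand_eye" (4x4, takes a point from camera to tool coordinates, whose origin is the TCP and whose axes are the flange's). Camera axes: x right, y down, z forward; pixel columns grow to the right and rows downward; lengths in m; the calibration is good to about 2 mm. A picture is of the moment at which its call begins: read the wrist's pose just before it. camera_model takes no time and is no camera call.
- ctrl.hand_in(): hands the job in; it is judged then, once.
The state is a dict: "time_s": time; "q": joint angles; "dq": joint speeds; "joint_efforts": joint torques, N m; "eef_pos": TCP position; "eef_rot": TCP orientation; "wrist_force": force on the tool from outside, world axes, zero at the start; "torque": the same for the moment, N m; "opening": opening from 0.0 (shut) to 1.0 (fully open); "grasp_force": force on a finger pad.
Only numpy, scipy, OpenCV 4.12 (cv2) and the standard library are available. Lean on these libraries where they do the work, as an engineer would, in place of code of your own. Each camera call takes 0.05 s, during which the arm holds its last target. There are 200 camera calls.

## Working session

There is one attempt and no reset: what is moved stays moved. The work goes in short steps, Python scripts to look and compute and a tool call to move; the robot and the scene stay as the last step left them, time stands still between calls to the robot, and variables do not carry over. Pictures are saved under pics/ and viewed, at most 10 in all, crops included, and the job is handed in when it is done.

Besides the shell and the picture viewer there is one more tool, called after ">>>" as name(argument=value, ...), one argument or row to a line, values as JSON. carry_out: Moves the arm, as the interface text tells. Its arguments: {"type":"object","properties":{"deltas":{"type":"string"}},"required":["deltas"]}

```bash
mkdir -p pics; ls
python3 - <<'E'
from bench import sensors, vision
import cv2
for n in("scene","top"):
    cv2.imwrite(f"pics/{n}0.png",vision.camera(n))
    m=vision.camera_model(n);print(n,m)
print(vision.camera_model("wrist"))
o=sensors.get_obs();print(o)
E
```

```text
pics
scene {'K': array([[457.79537517,   0.        , 322.80098381],
       [  0.        , 457.79537517, 202.09384019],
       [  0.        ,   0.        ,   1.        ]]), 'k1': -0.018300912131330147, 'extrinsics': array([[-0.81736265,  0.57610597, -0.00449515,  0.44095061],
       [ 0.40491019,  0.56888961, -0.71582983, -0.16102313],
       [-0.4098366 , -0.5869127 , -0.6982603 ,  1.33329237],
       [ 0.        ,  0.        ,  0.        ,  1.        ]])}
top {'K': array([[401.80706569,   0.        , 321.73603228],
       [  0.        , 401.80706569, 195.91516951],
       [  0.        ,   0.        ,   1.        ]]), 'k1': -0.0058487615230876314, 'extrinsics': array([[-0.02174083, -0.99970717,  0.01062592, -0.00985403],
       [-0.99468345,  0.02055904, -0.10090666,  0.53250618],
       [ 0.10065865, -0.01276322, -0.99483915,  0.99746797],
       [ 0.        ,  0.        ,  0.        ,  1.        ]])}
{'K': array([[343.54159881,   0.        , 322.67086793],
       [  0.        , 343.54159881, 197.24403671],
       [  0.        ,   0.        ,   1.        ]]), 'k1': -0.06678526711904
[... 351 characters left out ...]
+00]])}
{'time_s': 0.1, 'q': array([-1.31231062e+00,  1.81454271e-01,  1.60792575e+00,  2.26649058e-05,
        1.35380925e+00, -2.06289982e-01]), 'dq': array([ 0.00019341, -0.00036834, -0.00079725,  0.00077305,  0.00063964,
        0.00071882]), 'joint_efforts': array([-6.16092475e-04, -4.45883632e+01, -3.52239203e+01, -2.87618268e-04,
        4.17980453e-03,  6.18071610e-06]), 'eef_pos': array([ 0.25761022, -0.51344088,  0.19737273]), 'eef_rot': array([-7.98326958e-04,  9.73119498e-01,  2.30299380e-01, -9.77082853e-06]), 'wrist_force': array([ 0.59690842,  0.73064285, -0.33141191]), 'torque': array([-0.03213547, -0.01823809,  0.02124667]), 'grasp_force': 0.0, 'opening': 0.9996315743503751}
```

View pics/scene0.png

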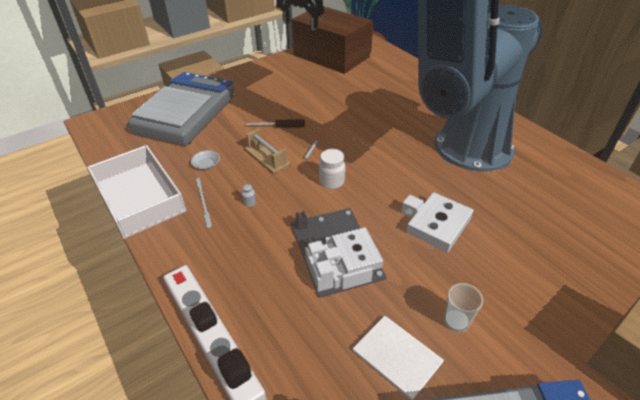

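View pics/top0.png

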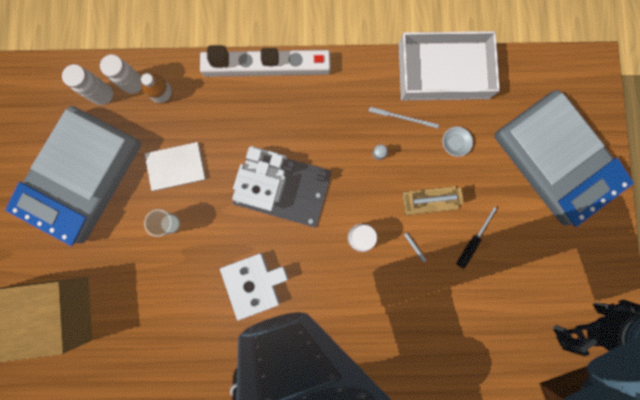

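Run:
```python
import cv2
im=cv2.imread("pics/top0.png")
a=cv2.resize(im[135:235,220:345],None,fx=6,fy=6,interpolation=cv2.INTER_CUBIC)
cv2.imwrite("pics/c1.png",a)
b=cv2.resize(im[175:275,345:505],None,fx=5,fy=5,interpolation=cv2.INTER_CUBIC)
cv2.imwrite("pics/c2.png",b)
```

```text
(no output)
```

View pics/c1.png

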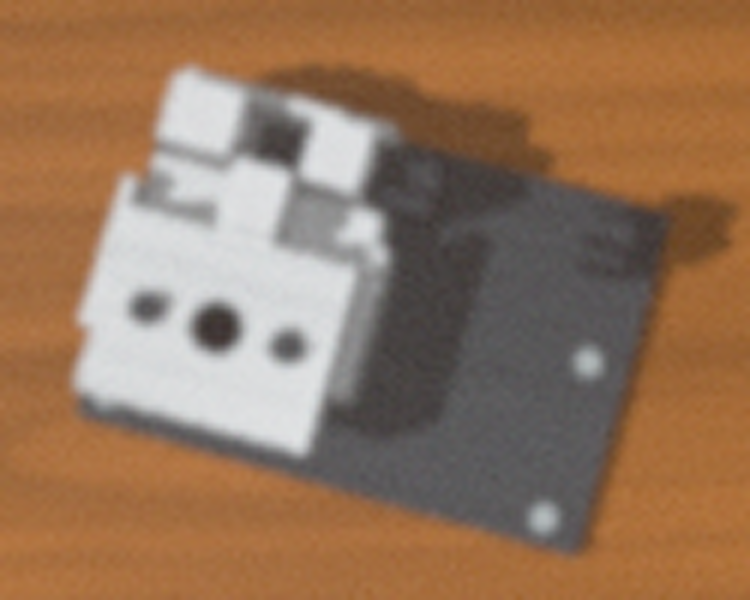

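View pics/c2.png

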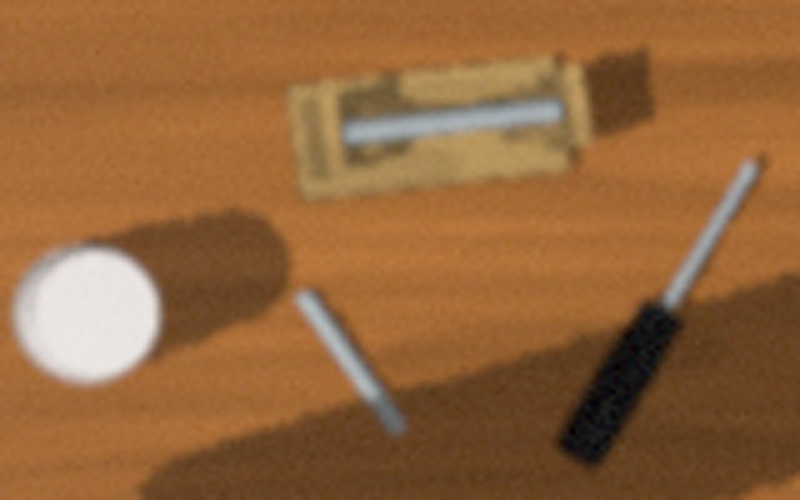

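```bash
cat > h.py <<'E'
import numpy as np, cv2
from scipy.optimize import least_squares
from scipy.spatial.transform import Rotation as R
from bench import sensors, vision
def cam(name,obs=None):
    m=vision.camera_model(name)
    if name=="wrist":
        T=np.eye(4);T[:3,:3]=R.from_quat(obs["eef_rot"],scalar_first=True).as_matrix();T[:3,3]=obs["eef_pos"]
        E=np.linalg.inv(T@m["hand_eye"])
    else:E=m["extrinsics"]
    return m["K"],m["k1"],E
def proj(c,P):
    K,k,E=c;return cv2.projectPoints(np.array(P,float).reshape(-1,1,3),cv2.Rodrigues(E[:3,:3])[0],E[:3,3],K,np.array([k,0,0,0.]))[0].reshape(-1,2)
def back(c,uv,z):
    K,k,E=c;n=cv2.undistortPoints(np.array(uv,float).reshape(-1,1,2),K,np.array([k,0,0,0.])).reshape(-1,2)
    d=np.c_[n,np.ones(len(n))]@E[:3,:3];o=-E[:3,:3].T@E[:3,3]
    return o+d*((z-o[2])/d[:,2])[:,None]
def place(p,L):
    x,y,a=p;L=np.array(L,float)/1000;c,s=np.cos(a),np.sin(a)
    return np.c_[x+c*L[:,0]-s*L[:,1],y+s*L[:,0]+c*L[:,1],L[:,2]]
def fit(c,L,uv,p0):
    r=least_squares(lambda p:(proj(c,place(p,L))-uv).ravel(),p0,loss="soft_l1",x_scale=[.1,.1,1])
    return r.x,np.abs((proj(c,place(r.x,L))-uv)).round(1)
def tool(o):
    r=R.from_quat(o["eef_rot"],scalar_first=True).as_matrix();return r,o["eef_pos"]
def shot(fn):
    o=sensors.get_obs();im=vision.camera("wrist");cv2.imwrite(fn,im);np.save("obs.npy",o,allow_pickle=True);return o,im
def last():return np.load("obs.npy",allow_pickle=True).item()
E
python3 - <<'E'
from h import *
c=cam("top")
f=lambda p,s,o:(np.array(p,float)+.5)/s-.5+np.array(o)
L=[[22,-167,8],[-132,-167,8],[-132,57,8],[14,40,65],[-14,40,65],[14,-15,65],[-14,-40,65]]
uv=f([[668,210],[583,553],[80,410],[188,67],[158,148],[305,97],[365,192]],6,[220,135])
p,r=fit(c,L,uv,[.5,.1,-.2]);print("mould",p,r.tolist())
L=[[-96,50,60],[-96,-50,60],[-16,-50,60],[-16,50,60]]
uv=f([[75,387],[310,457],[357,262],[125,180]],6,[220,135])
q,r=fit(c,L,uv,[.5,.1,-.2]);print("upper",q,r.tolist())
d=q[:2]-p[:2];a=p[2];print("slide",d@[np.cos(a),np.sin(a)],d@[-np.sin(a),np.cos(a)])
P=back(c,f([[345,132],[562,108]],5,[345,175]),.052);print(P,P.mean(0),np.linalg.norm(P[0]-P[1]))
print("jar",back(c,f([[87,313]],5,[345,175]),.085))
E
```

```text
mould [ 0.62950839  0.11842249 -0.28396199] [[0.4, 0.4], [0.7, 0.6], [0.5, 0.7], [0.2, 1.2], [1.7, 1.6], [1.6, 1.9], [1.7, 0.6]]
upper [ 0.60421443  0.12615343 -0.28289242] [[0.4, 0.2], [0.4, 1.3], [0.5, 0.0], [0.3, 3.3]]
slide -0.02644692103354062 0.0003349543891616664
[[ 0.51219163 -0.2493158   0.052     ]
 [ 0.52195063 -0.35857745  0.052     ]] [ 0.51707113 -0.30394663  0.052     ] 0.10969661000478981
jar [[ 0.42548277 -0.11416373  0.085     ]]
```

```bash
cat >> h.py <<'E'
M=np.array([0.62950839,0.11842249,-0.28396199])
def go(x,y,z,ang,o=None):
    "row (mm, rad) in tool axes from present pose to TCP x,y,z with tool down, tool x at world angle ang"
    o=o or sensors.get_obs();r,p=tool(o)
    d=r.T@(np.array([x,y,z])-p)*1000
    t=np.array([[np.cos(ang),np.sin(ang),0],[np.sin(ang),-np.cos(ang),0],[0,0,-1]])
    print("row",d.round(1),R.from_matrix(r.T@t).as_rotvec().round(4),"F",o["wrist_force"].round(1),"t",o["time_s"])
def gom(mx,my,z,p=None):
    p=M if p is None else p;w=place(p,[[mx,my,0]])[0];go(w[0],w[1],z,p[2]+np.pi/2)
E
python3 -c "
from h import *
gom(-152,0,.22)"
```

```text
row [ 504.3 -501.6  -21.7] [-0.0013 -0.001  -0.8221] F [ 0.6  0.7 -0.3] t 0.1
```

>>> carry_out(
  deltas="504 -502 -22 0 0 -0.822 1;504 -502 -22 0 0 -0.822 1;504 -502 -22 0 0 -0.822 1;504 -502 -22 0 0 -0.822 1;504 -502 -22 0 0 -0.822 1;504 -502 -22 0 0 -0.822 1;504 -502 -22 0 0 -0.822 1;504 -502 -22 0 0 -0.822 1;504 -502 -22 0 0 -0.822 1;504 -502 -22 0 0 -0.822 1;504 -502 -22 0 0 -0.822 1;504 -502 -22 0 0 -0.822 1",
)

```text
time_s: 1.6
eef_pos: [0.4832, 0.1638, 0.2198]
eef_rot: [-0.0, 0.799, 0.601, -0.0]
wrist_force: [-0.6, -0.6, 0.1]
opening: -0.001
grasp_force: 0.0
```

>>> carry_out(
  deltas="0 0 0 0 0 0 1;0 0 0 0 0 0 1;0 0 0 0 0 0 1",
)

```text
time_s: 1.98
eef_pos: [0.4831, 0.1595, 0.2201]
eef_rot: [0.0, 0.801, 0.599, -0.0]
wrist_force: [0.4, -1.0, 0.6]
opening: -0.002
grasp_force: 0.0
```

```bash
python3 -c "
from h import *
o,im=shot('pics/w1.png');gom(-152,0,.22)"
```

```text
row [ 1.5 -0.   0.2] [ 0.      0.0001 -0.0018] F [ 0.6 -1.  -0.3] t 2.025
```

View pics/w1.png

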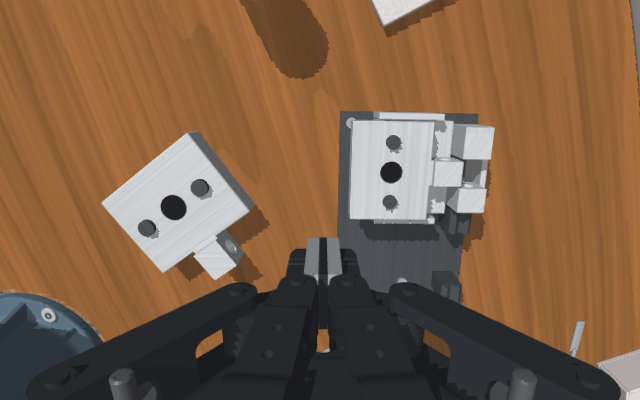

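Run:
```python
from h import *
c=cam("wrist",last())
L=[[-132,57,8],[22,57,8],[14,40,65],[14,15,65],[14,-15,65],[14,-40,65],[-14,40,65]]
p,r=fit(c,L,np.array([[341,111],[478,114],[494,127],[489,160],[485,186],[485,213],[466,126]]),M);print(p,r.tolist())
q,r=fit(c,[[-96,50,60],[-96,-50,60],[-16,-50,60],[-16,50,60]],np.array([[351,121],[349,216],[433,220],[433,122]]),p);print(q,r.tolist())
d=q[:2]-p[:2];a=p[2];print("slide",d@[np.cos(a),np.sin(a)],d@[-np.sin(a),np.cos(a)])
print(proj(c,place(p,[[-132,57,8],[22,57,8],[-14,-40,65],[-14,40,65],[14,40,65]])).round())
```

```text
[ 0.62819846  0.11915619 -0.29224495] [[0.4, 0.4], [0.2, 1.3], [0.3, 5.1], [1.5, 2.3], [1.8, 1.3], [1.4, 2.0], [0.4, 5.6]]
[ 0.60111167  0.12627358 -0.28450141] [[0.1, 0.0], [0.2, 3.8], [6.9, 0.5], [0.7, 0.6]]
slide -0.027988843601383182 -0.0009881708185201256
[[341. 111.]
 [478. 113.]
 [457. 211.]
 [466. 132.]
 [494. 132.]]
```

Run:
```python
from h import *
c=cam("wrist",last())
L=[[-132,57,8],[22,57,8],[14,15,65],[14,-15,65],[14,-40,65]]
p,r=fit(c,L,np.array([[341,111],[478,114],[489,160],[485,186],[485,213]]),M);print(p,r.tolist())
p=(p+M)/2;print(p)
gom(-153,0,.045,p)
```

```text
[ 0.62729365  0.11795151 -0.29960039] [[0.5, 0.1], [0.1, 0.2], [1.0, 0.8], [1.0, 2.8], [2.4, 0.6]]
[ 0.62840102  0.118187   -0.29178119]
row [  2.2  -2.  175.2] [0.     0.0001 0.006 ] F [ 0.6 -1.  -0.3] t 2.025
```

>>> carry_out(
  deltas="2 -2 60 0 0 0.006 1;2 -2 120 0 0 0.006 1;2 -2 175 0 0 0.006 1;2 -2 175 0 0 0.006 1;2 4 175 0 0 0.006 1;2 10 175 0 0 0.006 1;2 16 175 0 0 0.006 1;2 20 175 0 0 0.006 1;2 24 175 0 0 0.006 1;2 28 175 0 0 0.006 1;2 32 175 0 0 0.006 1;2 32 175 0 0 0.006 1",
)

```text
time_s: 3.52
eef_pos: [0.5148, 0.1535, 0.0451]
eef_rot: [0.0, 0.802, 0.597, 0.0]
wrist_force: [0.1, 0.3, -0.4]
opening: -0.001
grasp_force: 0.0
```

>>> carry_out(
  deltas="0 2 0 0 0 0 1;0 4 0 0 0 0 1;0 6 0 0 0 0 1;0 6 0 0 0 0 1",
)

```text
time_s: 4.03
eef_pos: [0.5205, 0.1518, 0.0452]
eef_rot: [0.0, 0.802, 0.597, 0.0]
wrist_force: [-0.3, 0.2, 0.2]
opening: -0.0
grasp_force: 0.0
```

>>> carry_out(
  deltas="0 2 0 0 0 0 1;0 3 0 0 0 0 1;0 3 0 0 0 0 1",
)

```text
time_s: 4.4
eef_pos: [0.5232, 0.151, 0.0452]
eef_rot: [-0.0, 0.802, 0.597, -0.0]
wrist_force: [-0.7, -0.2, -0.3]
opening: 0.003
grasp_force: 0.0
```

>>> carry_out(
  deltas="0 2 0 0 0 0 1;0 4 0 0 0 0 1;0 4 0 0 0 0 1",
)

```text
time_s: 4.78
eef_pos: [0.5272, 0.1498, 0.0452]
eef_rot: [0.0, 0.802, 0.597, 0.0]
wrist_force: [-0.3, 0.2, -0.2]
opening: 0.0
grasp_force: 0.0
```

>>> carry_out(
  deltas="0 1 0 0 0 0 1;0 3 0 0 0 0 1",
)

```text
time_s: 5.03
eef_pos: [0.5299, 0.149, 0.0452]
eef_rot: [-0.0, 0.802, 0.598, -0.0]
wrist_force: [0.8, -0.4, 0.6]
opening: -0.002
grasp_force: 0.0
```

Run:
```python
from h import *
o,im=shot('pics/w2.png')
t=vision.camera("top");s=vision.camera("scene")
a=cv2.resize(s[190:310,270:410],(560,480),interpolation=cv2.INTER_CUBIC)
b=cv2.resize(t[120:240,220:345],(0,0),fx=4,fy=4,interpolation=cv2.INTER_CUBIC)[:480,:240]
cv2.imwrite("pics/c3.png",np.hstack([a,b]))
```

```text
(no output)
```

View pics/c3.png

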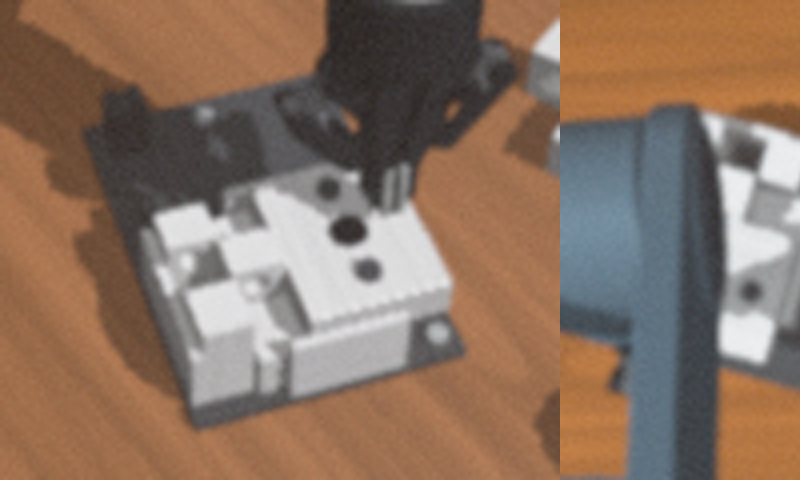

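View pics/w2.png

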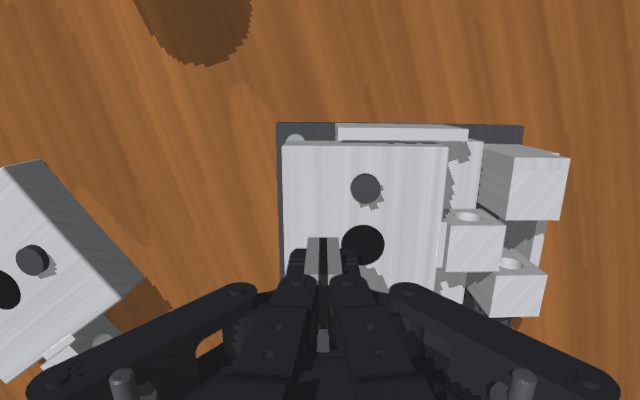

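Run:
```python
from h import *
o=last();print(o["eef_pos"],o["q"])
c=cam("scene");e=o["eef_pos"]
for z in(0,.015,.03,.045,.06): print(z,(proj(c,[e+[0,0,z]])[0]-[270,190])*4)
m=[.6284,.1182,-.29]
print((proj(c,place(m,[[-124,50,60],[-124,-50,60],[-44,50,60],[14,40,65],[-14,40,65]]))-[270,190])*4)
w=cam("wrist",o)
r,p=tool(o)
for t in([0,0,0],[.011,0,0],[-.011,0,0],[0,0,-.015],[0,0,-.03]): print(t,proj(w,[p+r@np.array(t)])[0])
print(proj(w,place(m,[[-124,50,60],[-124,50,36],[-44,50,60],[14,40,65],[-14,40,65]])))
```

```text
[0.52990857 0.1490312  0.04518659] [5.84852121e-02 3.15819534e-01 1.78217012e+00 7.37064570e-06
 1.04364815e+00 3.48400761e-01]
0 [382.81413283 242.93513839]
0.015 [384.51655665 225.0849124 ]
0.03 [386.25499428 206.84983395]
0.045 [388.03058078 188.21752885]
0.06 [389.84449845 169.17509603]
[[456.78359221 282.89951319]
 [383.83502816 149.56704636]
 [313.91732337 322.51005625]
 [200.55353982 331.05296883]
 [252.47976056 316.83711271]]
[0, 0, 0] [324.2175278  230.80893046]
[0.011, 0, 0] [324.23385567 211.59961801]
[-0.011, 0, 0] [324.20109779 249.39598705]
[0, 0, -0.015] [324.36307392 241.40318414]
[0, 0, -0.03] [324.53471266 253.90979976]
[[280.02195406 144.50659929]
 [285.38138539 139.41549313]
 [449.78538953 144.87788067]
 [569.20833868 168.42876372]
 [513.77445817 167.98950488]]
```

>>> carry_out(
  deltas="0 0 2 0 0 0 1;0 0 4 0 0 0 1;0 0 4 0 0 0 1",
)

```text
time_s: 5.55
eef_pos: [0.5296, 0.149, 0.0409]
eef_rot: [-0.0, 0.802, 0.598, -0.0]
wrist_force: [0.3, 0.1, -0.2]
opening: -0.001
grasp_force: 0.0
```

>>> carry_out(
  deltas="0 0 2 0 0 0 1;0 0 3 0 0 0 1;0 0 3 0 0 0 1",
)

```text
time_s: 5.92
eef_pos: [0.5298, 0.149, 0.0381]
eef_rot: [-0.0, 0.802, 0.598, -0.0]
wrist_force: [-0.5, 0.3, -1.4]
opening: 0.003
grasp_force: 0.0
```

>>> carry_out(
  deltas="0 0 2 0 0 0 1;0 0 4 0 0 0 1;0 0 4 0 0 0 1",
)

```text
time_s: 6.3
eef_pos: [0.5296, 0.149, 0.0339]
eef_rot: [-0.0, 0.802, 0.598, -0.0]
wrist_force: [-0.5, -0.1, 0.5]
opening: 0.0
grasp_force: 0.0
```

>>> carry_out(
  deltas="0 0 2 0 0 0 1;0 0 3 0 0 0 1;0 0 3 0 0 0 1",
)

```text
time_s: 6.68
eef_pos: [0.5298, 0.149, 0.031]
eef_rot: [-0.0, 0.802, 0.598, -0.0]
wrist_force: [0.5, -0.6, 0.1]
opening: 0.003
grasp_force: 0.0
```

Run:
```python
from h import *
o,im=shot('pics/w3.png')
s=vision.camera("scene")
a=cv2.resize(s[190:270,330:410],(400,400),interpolation=cv2.INTER_CUBIC)
b=cv2.resize(im[120:320,220:420],(400,400))
cv2.imwrite("pics/c4.png",np.hstack([a,b]))
```

```text
(no output)
```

View pics/c4.png

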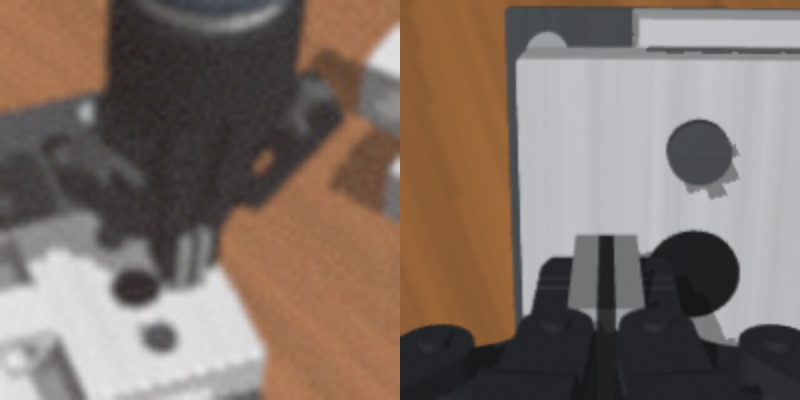

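>>> carry_out(
  deltas="0 0 1 0 0 0 1;0 0 2 0 0 0 1;0 0 2 0 0 0 1",
)

```text
time_s: 7.15
eef_pos: [0.5298, 0.149, 0.0291]
eef_rot: [-0.0, 0.802, 0.597, -0.0]
wrist_force: [1.0, -0.3, -0.1]
opening: -0.002
grasp_force: 0.0
```

>>> carry_out(
  deltas="0 0 1 0 0 0 1;0 0 2 0 0 0 1;0 0 2 0 0 0 1",
)

```text
time_s: 7.52
eef_pos: [0.5298, 0.149, 0.0271]
eef_rot: [-0.0, 0.802, 0.598, -0.0]
wrist_force: [-1.0, -0.7, -0.2]
opening: 0.002
grasp_force: 0.0
```

>>> carry_out(
  deltas="0 0 1 0 0 0 1;0 0 2 0 0 0 1;0 0 2 0 0 0 1",
)

```text
time_s: 7.9
eef_pos: [0.53, 0.149, 0.0269]
eef_rot: [0.0, 0.802, 0.598, -0.0]
wrist_force: [-6.0, -1.4, 13.8]
opening: 0.001
grasp_force: 7.6
```

>>> carry_out(
  deltas="0 0 -20 0 0 0 1;0 0 -20 0 0 0 1;0 -50 -20 0 0 0 1;0 -50 -20 0 0 0 1;0 -50 13 0 0 0 1;0 -50 13 0 0 0 1;0 -42 13 0 0 0 1;0 -36 13 0 0 0 1;0 -30 13 0 0 0 1;0 -26 13 0 0 0 1;0 -22 13 0 0 0 1;0 -22 13 0 0 0 1",
)

```text
time_s: 9.4
eef_pos: [0.5093, 0.1552, 0.0122]
eef_rot: [0.0, 0.802, 0.597, 0.0]
wrist_force: [-1.5, 0.3, 0.6]
opening: 0.002
grasp_force: 0.6
```

>>> carry_out(
  deltas="0 4 0 0 0 0 1;0 6 0 0 0 0 1;0 8 0 0 0 0 1",
)

```text
time_s: 9.78
eef_pos: [0.5164, 0.153, 0.0121]
eef_rot: [-0.0, 0.802, 0.598, -0.0]
wrist_force: [-2.6, 1.4, 2.1]
opening: 0.002
grasp_force: 1.8
```

Contact now; continue until the stop.

>>> carry_out(
  deltas="0 4 0 0 0 0 1;0 7 0 0 0 0 1;0 7 0 0 0 0 1",
)

```text
time_s: 10.15
eef_pos: [0.5236, 0.1508, 0.0121]
eef_rot: [0.0, 0.802, 0.597, 0.0]
wrist_force: [-1.4, 1.0, 0.1]
opening: -0.003
grasp_force: 0.7
```

>>> carry_out(
  deltas="0 2 0 0 0 0 1;0 4 0 0 0 0 1;0 4 0 0 0 0 1",
)

```text
time_s: 10.52
eef_pos: [0.5236, 0.1508, 0.012]
eef_rot: [-0.002, 0.802, 0.598, -0.002]
wrist_force: [-14.0, 3.9, 12.1]
opening: -0.0
grasp_force: 7.5
```

>>> carry_out(
  deltas="0 2 0 0 0 0 1;0 3 0 0 0 0 1;0 3 0 0 0 0 1",
)

```text
time_s: 10.9
eef_pos: [0.5236, 0.1507, 0.0118]
eef_rot: [-0.004, 0.802, 0.598, -0.005]
wrist_force: [-24.5, 6.0, 20.0]
opening: -0.004
grasp_force: 12.8
```

>>> carry_out(
  deltas="0 -20 0 0 0 0 1;0 -25 0 0 0 0 1;0 -25 -60 0 0 0 1;0 -25 -110 0 0 0 1;0 -25 -110 0 0 0 1;0 -25 -110 0 0 0 1",
)

```text
time_s: 11.65
eef_pos: [0.5064, 0.1559, 0.1222]
eef_rot: [0.0, 0.802, 0.597, 0.0]
wrist_force: [-0.5, 0.4, -1.1]
opening: -0.0
grasp_force: 0.0
```

Run:
```python
from h import *
go(.517,-.304,.12,.089+np.pi/2)
# predicted home upper face check
o,im=shot('pics/w4.png')
```

```text
row [-437.7  141.7    2.3] [ 0.0011  0.     -0.3793] F [-0.5  0.4 -1.1] t 11.65
```

>>> carry_out(
  deltas="-438 142 2 0 0 -0.379 0.35;-438 142 2 0 0 -0.379 0.35;-438 142 2 0 0 -0.379 0.35;-438 142 2 0 0 -0.379 0.35;-438 142 2 0 0 -0.379 0.35;-438 142 2 0 0 -0.379 0.35;-438 142 2 0 0 -0.379 0.35;-438 142 2 0 0 -0.379 0.35;-438 142 2 0 0 -0.379 0.35;-438 142 2 0 0 -0.379 0.35;-438 142 2 0 0 -0.379 0.35;-438 142 2 0 0 -0.379 0.35",
)

```text
time_s: 13.2
eef_pos: [0.517, -0.3029, 0.1202]
eef_rot: [-0.0, 0.674, 0.738, 0.0]
wrist_force: [-0.5, -0.1, -0.1]
opening: 0.646
grasp_force: 0.0
```

Run:
```python
from h import *
o,im=shot('pics/w5.png');print(o["eef_pos"],o["opening"])
c=cam("wrist",o)
a=.089;ax=np.array([-np.sin(a),np.cos(a),0]);m=np.array([.517,-.304,.052])
q=proj(c,[m-ax*.055,m,m+ax*.055]);print(q)
m4=np.load  # composite: pin view + upper view from w4
w4=cv2.imread('pics/w4.png')
cv2.imwrite('pics/c5.png',np.hstack([im[0:400,150:550],w4[60:400,280:640][:340].copy() if 0 else cv2.copyMakeBorder(w4[0:400,260:640],0,0,0,0,0)]))
```

```text
[ 0.51697384 -0.30293045  0.12016862] 0.6463944406345205
[[323.20905166 267.27699415]
 [323.32642462 199.5857751 ]
 [323.45386057 123.73357583]]
```

View pics/c5.png

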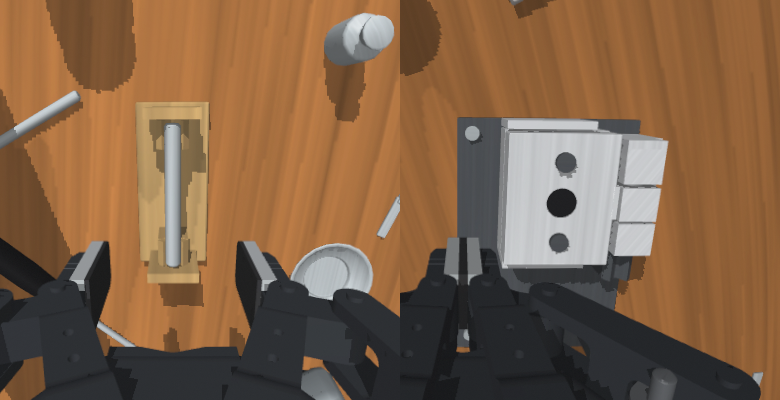

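>>> carry_out(
  deltas="-1 0 60 0 0 0 0.35;-1 0 110 0 0 0 0.35;-1 0 124 0 0 0 0.35;-1 0 124 0 0 0 0.35;-1 0 124 0 0 0 0.35",
)

```text
time_s: 13.88
eef_pos: [0.5185, -0.3065, -0.0013]
eef_rot: [0.002, 0.675, 0.738, 0.0]
wrist_force: [0.3, -0.1, 0.5]
opening: 0.648
grasp_force: 0.0
```

>>> carry_out(
  deltas="0 0 0 0 0 0 1;0 0 0 0 0 0 1;0 0 0 0 0 0 1;0 0 0 0 0 0 1;0 0 0 0 0 0 1;0 0 0 0 0 0 1",
)

```text
time_s: 14.62
eef_pos: [0.5171, -0.3056, -0.0028]
eef_rot: [0.0, 0.675, 0.738, -0.0]
wrist_force: [-2.8, 1.8, 5.2]
opening: 0.112
grasp_force: 58.5
```

Run:
```python
from h import *
o4=dict(sensors.get_obs());
r=R.from_quat([0,.802,.597,0],scalar_first=True)
o=dict(eef_pos=np.array([.5064,.1559,.1222]),eef_rot=[0,.802,.597,0])
c=cam("wrist",o)
L=[[-132,57,8],[22,57,8],[14,15,65],[14,-14,65],[14,-40,65],[-66,0,60]]
p,r=fit(c,L,np.array([[318,117],[500,120],[521,187],[516,221],[512,256],[422,203]]),M);print(p,r.tolist())
print(proj(c,place(p,[[-96,50,60],[-16,50,60],[-96,-50,60],[-16,-50,60]])))
print(o4["eef_pos"],o4["opening"],o4["grasp_force"],o4["wrist_force"])
```

```text
[ 0.62833793  0.11753411 -0.29262091] [[0.3, 1.8], [0.9, 0.5], [1.1, 2.8], [0.2, 1.7], [1.2, 0.9], [13.3, 0.5]]
[[369.93032313 132.46637728]
 [484.10872284 133.50594525]
 [365.0212127  265.42954585]
 [468.12423734 264.71397329]]
[ 0.51705783 -0.3056125  -0.00275762] 0.11229711195332957 58.508849143981934 [-2.77053114  1.8082276   5.17787024]
```

```bash
sed -i 's/^M=.*/M=np.array([0.6285,0.118,-0.291])/' h.py; python3 -c "
from h import *
gom(0,-105,.06)"
```

```text
row [314.4 109.8 -63. ] [0.0005 0.0008 0.3802] F [-2.8  1.8  5.2] t 14.625
```

>>> carry_out(
  deltas="0 0 -15 0 0 0 1;0 0 -40 0 0 0 1;0 0 -80 0 0 0 1;0 0 -90 0 0 0 1;50 18 -90 0 0 0.07 1;105 37 -90 0 0 0.14 1;160 56 -90 0 0 0.2 1;210 73 -90 0 0 0.26 1;260 92 -90 0 0 0.32 1;300 105 -90 0 0 0.38 1;314 110 -70 0 0 0.38 1;314 110 -63 0 0 0.38 1",
)

```text
time_s: 16.12
eef_pos: [0.5966, 0.0181, 0.0565]
eef_rot: [-0.001, 0.801, 0.598, -0.002]
wrist_force: [0.3, -0.5, -1.6]
opening: 0.116
grasp_force: 58.6
```

>>> carry_out(
  deltas="0 0 0 0 0 0 1;0 0 0 0 0 0 1;0 0 0 0 0 0 1",
)

```text
time_s: 16.5
eef_pos: [0.5989, 0.0163, 0.0597]
eef_rot: [0.0, 0.803, 0.597, 0.0]
wrist_force: [0.6, -0.1, -0.9]
opening: 0.118
grasp_force: 58.6
```

Run:
```python
from h import *
o,im=shot('pics/w6.png');print(o["opening"],o["grasp_force"])
gom(0,-105,.004)
c=cam("wrist",o)
print(proj(c,place(M,[[14,-40,65],[-14,-40,65],[0,-49,115],[0,-159,115],[7,-70,49.6],[-7,-70,49.6]])).round())
cv2.imwrite('pics/c6.png',cv2.resize(im[0:320,180:580],(750,600)))
```

```text
0.11838441563209735 58.576121628284454
row [ 0.7 -0.8 55.7] [ 0.0009 -0.0001 -0.0011] F [-0.4  0.6 -1. ] t 16.55
[[351. 106.]
 [293. 106.]
 [323. 134.]
 [323. 388.]
 [335. 162.]
 [310. 163.]]
```

View pics/c6.png

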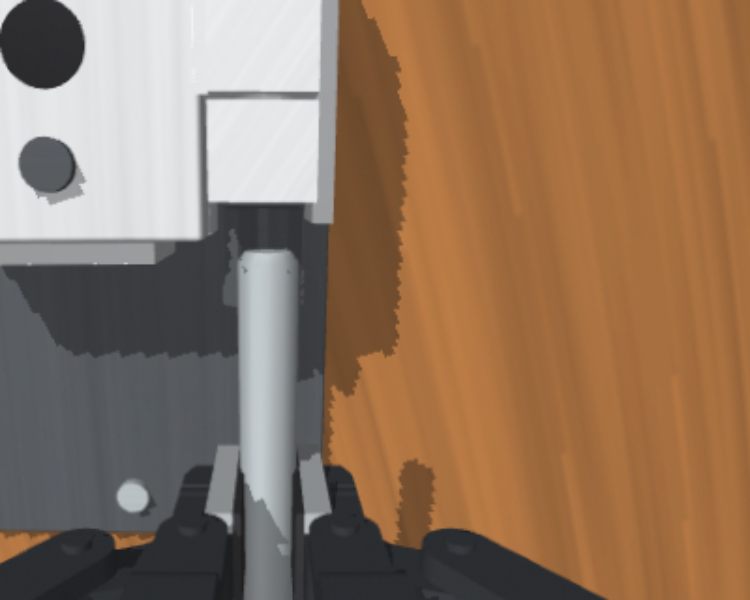

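>>> carry_out(
  deltas="0 -1.8 30 0 0 0 1;0 -1.8 48 0 0 0 1;0 -1.8 53 0 0 0 1;0 -1.8 55 0 0 0 1;0 -1.8 56 0 0 0 1;0 -1.8 56 0 0 0 1",
)

```text
time_s: 17.3
eef_pos: [0.5973, 0.0179, 0.0039]
eef_rot: [0.0, 0.802, 0.597, 0.0]
wrist_force: [-0.3, 0.3, -1.1]
opening: 0.115
grasp_force: 58.6
```

>>> carry_out(
  deltas="0 0 1 0 0 0 1;0 0 2 0 0 0 1;0 0 2 0 0 0 1",
)

```text
time_s: 17.68
eef_pos: [0.5974, 0.0178, 0.0016]
eef_rot: [0.0, 0.802, 0.597, 0.0]
wrist_force: [1.5, -0.5, 0.2]
opening: 0.12
grasp_force: 58.8
```

>>> carry_out(
  deltas="0 0 0.5 0 0 0 1;0 0 1 0 0 0 1;0 0 1 0 0 0 1",
)

```text
time_s: 18.05
eef_pos: [0.5976, 0.0178, 0.0013]
eef_rot: [0.001, 0.802, 0.597, 0.001]
wrist_force: [-0.5, 0.0, 6.8]
opening: 0.118
grasp_force: 59.5
```

>>> carry_out(
  deltas="0 0 -0.5 0 0 0 0.6;0 0 -0.5 0 0 0 0.6;0 0 -0.5 0 0 0 0.6;0 0 -0.5 0 0 0 0.6;0 0 -20 0 0 0 0.6;0 0 -60 0 0 0 0.6;0 0 -80 0 0 0 0.6;0 0 -80 0 0 0 0.6;0 0 -80 0 0 0 0.6",
)

```text
time_s: 19.18
eef_pos: [0.5959, 0.0181, 0.0792]
eef_rot: [-0.001, 0.802, 0.597, -0.001]
wrist_force: [0.0, 0.3, -0.5]
opening: 0.401
grasp_force: 0.0
```

Run:
```python
from h import *
o,im=shot('pics/w7.png');print(o["eef_pos"],o["opening"])
c=cam("wrist",o)
A=place(M,[[-1,-49,57],[-1,-130,57]]);q=proj(c,A);print("pred axis",q.round(1))
g=cv2.cvtColor(im,cv2.COLOR_BGR2GRAY)
for v in range(130,270,20):
    print(v,g[v,295:350:2].tolist())
print("col",g[100:150:2,320].tolist())
```

```text
[0.59593271 0.01805143 0.0792213 ] 0.4005960145212097
pred axis [[326.8 123.8]
 [326.5 255.4]]
130 [61, 62, 63, 64, 62, 61, 61, 83, 89, 89, 64, 161, 179, 199, 201, 199, 188, 173, 159, 133, 105, 60, 54, 54, 53, 63, 63, 63]
150 [59, 62, 62, 63, 61, 61, 89, 89, 90, 89, 63, 162, 181, 200, 201, 198, 186, 170, 155, 128, 98, 87, 62, 62, 62, 65, 61, 62]
170 [59, 62, 62, 62, 61, 60, 61, 60, 60, 60, 60, 164, 183, 200, 203, 196, 182, 167, 150, 122, 92, 60, 61, 61, 61, 61, 61, 62]
190 [88, 89, 90, 92, 92, 90, 91, 90, 89, 90, 90, 166, 185, 201, 203, 194, 180, 164, 144, 116, 82, 60, 60, 62, 60, 60, 61, 61]
210 [88, 89, 90, 91, 92, 91, 91, 90, 89, 90, 90, 167, 187, 201, 203, 193, 177, 160, 139, 111, 87, 87, 88, 88, 88, 88, 84, 66]
230 [89, 89, 90, 90, 91, 91, 92, 90, 89, 90, 89, 170, 189, 201, 201, 190, 174, 156, 133, 105, 86, 87, 88, 89, 88, 88, 66, 61]
250 [88, 89, 90, 89, 91, 92, 86, 69, 70, 68, 68, 173, 189, 202, 200, 188, 171, 152, 127, 99, 51, 45, 44, 44, 59, 61, 61, 61]
col [231, 231, 231, 230, 230, 59, 52, 53, 53, 53, 52, 90, 110, 189, 132, 190, 191, 191, 191, 191, 191, 191, 191, 192, 193]
```

```bash
python3 -c "
from h import *
gom(-1.2,-186,.018)"
```

```text
row [-80.8   1.8  60.8] [-0.0025  0.0003 -0.    ] F [-0.7  0.4  0.7] t 19.225
```

>>> carry_out(
  deltas="-40 0 0 0 0 0 1;-80 0 0 0 0 0 1;-80 0 0 0 0 0 1;-80 0 30 0 0 0 1;-80 0 50 0 0 0 1;-80 0 55 0 0 0 1;-80 0 55 0 0 0 1;-80 0 55 0 0 0 1",
)

```text
time_s: 20.23
eef_pos: [0.5746, -0.0587, 0.0261]
eef_rot: [0.001, 0.802, 0.597, 0.0]
wrist_force: [1.4, -0.6, 0.4]
opening: -0.003
grasp_force: 0.0
```

```bash
python3 -c "
from h import *
gom(-1.2,-186,.018)"
```

```text
row [-1.2 -0.3  8.1] [ 0.0015 -0.      0.0003] F [ 1.4 -0.6  0.4] t 20.225
```

Lower 8 mm, then advance.

>>> carry_out(
  deltas="0 0 8 0 0 0 1;0 0 8 0 0 0 1;4 0 8 0 0 0 1;8 0 8 0 0 0 1;12 0 8 0 0 0 1;16 0 8 0 0 0 1;20 0 8 0 0 0 1;24 0 8 0 0 0 1;24 0 8 0 0 0 1",
)

```text
time_s: 21.35
eef_pos: [0.5808, -0.0354, 0.0172]
eef_rot: [-0.0, 0.802, 0.597, 0.0]
wrist_force: [-0.4, 0.1, -0.2]
opening: 0.001
grasp_force: 0.0
```

>>> carry_out(
  deltas="3 0 0 0 0 0 1;6 0 0 0 0 0 1;9 0 0 0 0 0 1;12 0 0 0 0 0 1;12 0 0 0 0 0 1",
)

```text
time_s: 21.98
eef_pos: [0.5842, -0.0239, 0.0171]
eef_rot: [-0.0, 0.802, 0.597, 0.0]
wrist_force: [-0.2, 0.4, 0.5]
opening: -0.0
grasp_force: 0.0
```

Run:
```python
from h import *
o,im=shot('pics/w8.png');c=cam("wrist",o);g=cv2.cvtColor(im,cv2.COLOR_BGR2GRAY)
for y in (-43,-47,-52,-60,-75,-90,-110,-125):
    u,v=proj(c,place(M,[[-1.3,y,57]]))[0];u,v=int(round(u)),int(round(v));print(y,u,v,g[v,u-16:u+17:2].tolist())
gom(-1.2,-149,.018)
```

```text
-43 326 -5 [35, 34, 51, 51, 51, 51, 51, 51, 51, 50, 50, 51, 52, 51, 51, 51, 51]
-47 326 7 [87, 117, 123, 132, 140, 144, 147, 157, 221, 211, 199, 185, 131, 121, 114, 107, 76]
-52 326 21 [88, 183, 197, 213, 221, 224, 225, 225, 219, 209, 195, 184, 171, 151, 131, 105, 66]
-60 326 44 [112, 183, 199, 213, 221, 224, 225, 223, 217, 205, 192, 180, 166, 147, 126, 105, 66]
-75 326 86 [114, 186, 201, 215, 222, 225, 225, 221, 213, 201, 187, 174, 159, 138, 119, 91, 67]
-90 326 126 [99, 190, 204, 215, 222, 225, 223, 218, 208, 195, 180, 169, 150, 130, 108, 72, 67]
-110 326 176 [110, 193, 205, 216, 222, 223, 219, 214, 201, 187, 174, 160, 139, 118, 99, 98, 98]
-125 326 212 [76, 194, 206, 216, 221, 221, 217, 210, 197, 182, 169, 153, 131, 110, 87, 50, 50]
row [-0.3  0.5 -0.8] [-0.     -0.0001  0.0003] F [0.6 0.3 0. ] t 22.025
```

Run:
```python
from h import *
c7=None
def my(c,uv,z):
    P=back(c,[uv],z)[0];d=P[:2]-M[:2];a=M[2];return np.round([1000*(d@[np.cos(a),np.sin(a)]),1000*(d@[-np.sin(a),np.cos(a)])],1)
o=last();c=cam("wrist",o);im=cv2.imread('pics/w8.png');g=cv2.cvtColor(im,cv2.COLOR_BGR2GRAY)
print("colrows 0..40",g[0:40,326].tolist())
print("rows 190..400 step5 at 326",[(v,int(g[v,326])) for v in range(190,400,6)])
for v in (220,232,238,244,256,270): print(v,g[v,296:356:3].tolist())
for v in (2,7,12): print(v,my(c,[326,v],.055))
w7=cv2.imread('pics/w7.png',0);print("w7",w7[100:140,326].tolist())
o7=dict(eef_pos=np.array([.5959,.01805,.0792]),eef_rot=[-.001,.802,.597,-.001]);c7=cam("wrist",o7)
for v in (120,123,126):print(v,my(c7,[326,v],.055))
for v in (230,238,245,255): print("z57 at row",v,my(c,[326,v],.057))
```

```text
colrows 0..40 [145, 145, 145, 145, 145, 145, 148, 221, 221, 220, 220, 220, 220, 220, 219, 219, 219, 219, 219, 219, 219, 219, 219, 219, 218, 218, 218, 219, 219, 218, 218, 218, 219, 218, 218, 218, 218, 218, 218, 217]
rows 190..400 step5 at 326 [(190, 199), (196, 198), (202, 198), (208, 197), (214, 197), (220, 196), (226, 195), (232, 194), (238, 70), (244, 46), (250, 45), (256, 45), (262, 45), (268, 45), (274, 58), (280, 65), (286, 47), (292, 45), (298, 45), (304, 46), (310, 46), (316, 45), (322, 45), (328, 45), (334, 141), (340, 139), (346, 142), (352, 81), (358, 46), (364, 51), (370, 51), (376, 51), (382, 52), (388, 51), (394, 51)]
220 [104, 88, 78, 77, 77, 158, 207, 220, 220, 213, 196, 175, 151, 118, 68, 50, 51, 50, 67, 69]
232 [103, 104, 101, 101, 95, 71, 203, 219, 219, 211, 194, 173, 149, 111, 66, 73, 70, 70, 71, 69]
238 [104, 103, 101, 101, 152, 160, 160, 161, 52, 45, 70, 160, 160, 160, 135, 71, 70, 70, 81, 69]
244 [103, 103, 101, 101, 159, 159, 159, 159, 46, 45, 46, 159, 159, 159, 159, 61, 60, 70, 68, 69]
256 [51, 51, 51, 97, 159, 159, 159, 158, 45, 45, 45, 159, 159, 159, 158, 50, 34, 51, 52, 51]
270 [51, 51, 52, 159, 159, 159, 159, 159, 46, 46, 46, 159, 159, 159, 159, 159, 34, 35, 51, 51]
2 [ -1.4 -44.8]
7 [ -1.4 -46.5]
12 [ -1.4 -48.3]
w7 [230, 230, 230, 230, 230, 231, 232, 232, 232, 118, 59, 46, 61, 64, 63, 63, 65, 65, 65, 65, 64, 63, 93, 203, 201, 197, 195, 194, 195, 194, 194, 195, 194, 194, 194, 194, 193, 193, 193, 193]
120 [ -1.5 -47. ]
123 [ -1.5 -48.7]
126 [ -1.5 -50.3]
z57 at row 230 [  -1.2 -133.1]
z57 at row 238 [  -1.2 -136.8]
z57 at row 245 [  -1.2 -140. ]
z57 at row 255 [  -1.2 -144.6]
```

>>> carry_out(
  deltas="0 0 -15 0 0 0 1;0 0 -15 0 0 0 1;-50 0 -15 0 0 0 1;-50 0 -15 0 0 0 1;-50 0 30 0 0 0 1;-50 0 44 0 0 0 1;-50 0 46 0 0 0 1;-50 0 48 0 0 0 1;-50 0 48 0 0 0 1",
)

```text
time_s: 23.15
eef_pos: [0.5707, -0.0722, -0.0298]
eef_rot: [0.001, 0.802, 0.597, 0.001]
wrist_force: [-0.0, -0.3, -0.7]
opening: 0.0
grasp_force: 0.0
```

>>> carry_out(
  deltas="0 0 1 0 0 0 1;0 0 2 0 0 0 1;0 0 2 0 0 0 1",
)

```text
time_s: 23.52
eef_pos: [0.5698, -0.0721, -0.0328]
eef_rot: [0.0, 0.802, 0.597, 0.0]
wrist_force: [-0.0, 0.5, -0.4]
opening: -0.001
grasp_force: 0.0
```

>>> carry_out(
  deltas="0 0 1 0 0 0 1;0 0 2 0 0 0 1;0 0 2 0 0 0 1",
)

```text
time_s: 23.9
eef_pos: [0.5699, -0.0722, -0.0331]
eef_rot: [-0.0, 0.802, 0.597, -0.0]
wrist_force: [-7.6, 1.6, 16.5]
opening: 0.001
grasp_force: 8.0
```

>>> carry_out(
  deltas="0 0 1 0 0 0 1;0 0 2 0 0 0 1;0 0 2 0 0 0 1",
)

```text
time_s: 24.28
eef_pos: [0.57, -0.0722, -0.0332]
eef_rot: [-0.0, 0.802, 0.597, -0.0]
wrist_force: [-13.5, 3.1, 33.1]
opening: -0.001
grasp_force: 16.7
```

>>> carry_out(
  deltas="0 0 -30 0 0 0 1;0 0 -68 0 0 0 1;0 0 -68 0 0 0 1;0 0 -68 0 0 0 1",
)

```text
time_s: 24.78
eef_pos: [0.5694, -0.072, 0.0308]
eef_rot: [-0.0, 0.802, 0.597, -0.0]
wrist_force: [0.2, 0.2, -0.7]
opening: -0.001
grasp_force: 0.0
```

```bash
python3 -c "
from h import *
gom(-1.4,-154,.018)"
```

```text
row [45.   0.7 12.8] [-0.0005 -0.     -0.    ] F [ 0.2  0.2 -0.7] t 24.775
```

>>> carry_out(
  deltas="10 0.7 12.8 0 0 0 1;30 0.7 12.8 0 0 0 1;45 0.7 12.8 0 0 0 1;49 0.7 12.8 0 0 0 1;53 0.7 12.8 0 0 0 1;57 0.7 12.8 0 0 0 1;61 0.7 12.8 0 0 0 1;65 0.7 12.8 0 0 0 1;69 0.7 12.8 0 0 0 1;73 0.7 12.8 0 0 0 1;77 0.7 12.8 0 0 0 1;77 0.7 12.8 0 0 0 1",
)

```text
time_s: 26.28
eef_pos: [0.5927, 0.0019, 0.0184]
eef_rot: [-0.0, 0.802, 0.597, 0.0]
wrist_force: [-0.0, 0.6, -0.1]
opening: 0.003
grasp_force: 0.0
```

Run:
```python
from h import *
gom(-1.4,-81,.018)
o,im=shot('pics/w9.png');print(o["eef_pos"],o["wrist_force"])
for v in range(100,262,12):print(v,cv2.cvtColor(im,cv2.COLOR_BGR2GRAY)[v,296:356:3].tolist())
```

```text
row [40.5 -0.4  0.4] [ 0.0001 -0.0002  0.0004] F [-0.   0.6 -0.1] t 26.275
[0.59269636 0.00186345 0.0184115 ] [-0.0072166   0.62393753 -0.11051872]
100 [64, 83, 91, 91, 62, 174, 193, 208, 213, 203, 184, 166, 146, 117, 89, 57, 54, 55, 55, 62]
112 [64, 60, 91, 92, 64, 174, 192, 208, 213, 201, 182, 163, 144, 114, 81, 73, 63, 63, 57, 62]
124 [64, 91, 91, 91, 64, 174, 194, 208, 213, 200, 181, 162, 142, 113, 75, 68, 63, 64, 64, 61]
136 [89, 92, 91, 92, 63, 176, 194, 209, 211, 198, 179, 161, 140, 110, 69, 66, 62, 64, 91, 62]
148 [62, 63, 61, 62, 63, 176, 194, 207, 210, 197, 177, 159, 138, 107, 66, 62, 61, 62, 62, 62]
160 [62, 62, 61, 62, 62, 176, 194, 207, 208, 196, 177, 157, 135, 105, 65, 61, 62, 62, 61, 62]
172 [62, 62, 60, 62, 62, 178, 194, 207, 207, 194, 174, 156, 133, 104, 65, 62, 63, 62, 62, 62]
184 [93, 93, 90, 93, 93, 180, 195, 208, 206, 193, 174, 155, 131, 102, 62, 60, 62, 62, 61, 63]
196 [93, 94, 92, 92, 93, 180, 196, 209, 204, 192, 173, 154, 129, 99, 89, 89, 62, 69, 69, 92]
208 [94, 93, 92, 93, 92, 180, 195, 207, 202, 190, 171, 151, 127, 94, 88, 90, 91, 89, 89, 62]
220 [93, 94, 92, 92, 92, 181, 195, 205, 202, 189, 169, 150, 124, 93, 89, 89, 91, 89, 85, 63]
232 [94, 93, 92, 93, 93, 104, 192, 204, 200, 188, 168, 149, 119, 90, 89, 90, 91, 90, 89, 63]
244 [94, 93, 92, 91, 145, 144, 144, 145, 41, 41, 41, 144, 144, 144, 144, 91, 91, 89, 64, 63]
256 [47, 47, 46, 88, 144, 144, 144, 144, 41, 40, 41, 144, 144, 144, 144, 45, 45, 47, 46, 46]
```

Run:
```python
from h import *
o=last();c=cam("wrist",o);g=cv2.imread('pics/w9.png',0)
print(proj(c,place(M,[[-1.4,-40,65],[-1.4,-40,57],[-1.4,-49,57],[-1.4,-69,57]])).round())
for u in(318,326,332):print(u,g[0:110:3,u].tolist())
```

```text
[[324.  62.]
 [324.  65.]
 [324.  89.]
 [324. 141.]]
318 [235, 235, 235, 234, 234, 234, 234, 235, 234, 234, 234, 234, 235, 237, 236, 234, 234, 234, 233, 233, 233, 233, 130, 130, 130, 130, 130, 130, 130, 167, 209, 209, 209, 209, 209, 209, 209]
326 [234, 235, 235, 235, 235, 234, 234, 234, 235, 237, 236, 234, 234, 234, 234, 233, 233, 233, 235, 236, 236, 234, 125, 126, 126, 125, 125, 125, 155, 185, 186, 186, 184, 184, 183, 183, 183]
332 [235, 234, 234, 234, 234, 236, 237, 236, 234, 234, 234, 234, 233, 233, 233, 234, 236, 235, 235, 234, 234, 236, 113, 113, 113, 112, 111, 112, 114, 148, 148, 147, 145, 145, 145, 144, 144]
```

>>> carry_out(
  deltas="4 0 0 0 0 0 1;8 0 0 0 0 0 1;12 0 0 0 0 0 1;16 0 0 0 0 0 1;20 0 0 0 0 0 1;24 0 0 0 0 0 1;28 0 0 0 0 0 1;31 0 0 0 0 0 1;31 0 0 0 0 0 1",
)

```text
time_s: 27.45
eef_pos: [0.6015, 0.0316, 0.0183]
eef_rot: [-0.0, 0.802, 0.597, 0.0]
wrist_force: [0.1, 0.4, -0.5]
opening: -0.002
grasp_force: 0.0
```

>>> carry_out(
  deltas="2 0 0 0 0 0 1;4 0 0 0 0 0 1;6 0 0 0 0 0 1;6 0 0 0 0 0 1",
)

```text
time_s: 27.95
eef_pos: [0.6032, 0.0371, 0.0184]
eef_rot: [-0.0, 0.802, 0.597, 0.0]
wrist_force: [-0.1, 0.6, 0.4]
opening: 0.003
grasp_force: 0.0
```

>>> carry_out(
  deltas="1 0 0 0 0 0 1;2 0 0 0 0 0 1;3 0 0 0 0 0 1;3 0 0 0 0 0 1",
)

```text
time_s: 28.45
eef_pos: [0.604, 0.0399, 0.0184]
eef_rot: [-0.0, 0.802, 0.597, 0.0]
wrist_force: [0.4, 0.2, -1.0]
opening: -0.0
grasp_force: 0.0
```

>>> carry_out(
  deltas="1 0 0 0 0 0 1;2 0 0 0 0 0 1;2 0 0 0 0 0 1",
)

```text
time_s: 28.82
eef_pos: [0.6042, 0.0403, 0.0183]
eef_rot: [0.0, 0.802, 0.597, -0.001]
wrist_force: [-1.8, -6.0, 1.3]
opening: -0.001
grasp_force: 3.4
```

>>> carry_out(
  deltas="1 0 0 0 0 0 1;2 0 0 0 0 0 1;2 0 0 0 0 0 1",
)

```text
time_s: 29.2
eef_pos: [0.6043, 0.0405, 0.0183]
eef_rot: [0.001, 0.802, 0.597, -0.002]
wrist_force: [-4.0, -13.0, 1.6]
opening: -0.0
grasp_force: 6.6
```

>>> carry_out(
  deltas="-12 0 0 0 0 0 1;-20 0 0 0 0 0 1;-30 0 -30 0 0 0 1;-30 0 -80 0 0 0 1;-30 0 -100 0 0 0 1;-30 0 -100 0 0 0 1;-30 0 -100 0 0 0 1",
)

```text
time_s: 30.08
eef_pos: [0.5953, 0.0152, 0.1165]
eef_rot: [-0.001, 0.802, 0.597, -0.001]
wrist_force: [0.3, 0.2, -0.1]
opening: -0.003
grasp_force: 0.0
```

Run:
```python
from h import *
o,im=shot('pics/w10.png');c=cam("wrist",o);g=cv2.cvtColor(im,cv2.COLOR_BGR2GRAY)
print(o["time_s"],o["eef_pos"])
for y in range(-34,-90,-4):
    u,v=np.round(proj(c,place(M,[[-1.4,y,57]]))[0]).astype(int);print(y,u,v,g[v,u-21:u+22:3].tolist())
```

```text
30.075 [0.59530286 0.01519556 0.11651551]
-34 325 93 [216, 232, 231, 231, 231, 233, 232, 231, 230, 233, 232, 233, 230, 231, 228]
-38 325 99 [216, 231, 231, 231, 234, 231, 230, 230, 233, 232, 234, 230, 230, 228, 232]
-42 325 106 [103, 62, 58, 55, 52, 114, 128, 127, 116, 103, 75, 55, 56, 105, 145]
-46 325 112 [102, 63, 60, 58, 54, 114, 128, 126, 115, 103, 74, 53, 54, 68, 116]
-50 325 118 [64, 61, 59, 89, 53, 184, 204, 192, 162, 125, 73, 54, 53, 62, 62]
-54 325 124 [64, 61, 59, 89, 65, 186, 203, 191, 160, 124, 67, 52, 53, 61, 62]
-58 325 130 [62, 61, 58, 89, 65, 186, 202, 190, 159, 122, 68, 62, 61, 61, 62]
-62 325 136 [63, 62, 87, 89, 66, 187, 202, 189, 158, 120, 68, 61, 62, 62, 61]
-66 325 142 [63, 62, 89, 89, 76, 186, 200, 187, 157, 119, 64, 54, 62, 62, 62]
-70 325 148 [62, 61, 62, 61, 62, 67, 99, 114, 84, 65, 60, 61, 61, 60, 62]
-74 325 153 [63, 61, 62, 61, 61, 62, 63, 63, 62, 61, 60, 60, 61, 60, 63]
-78 325 159 [62, 61, 62, 62, 62, 62, 63, 62, 61, 61, 60, 61, 61, 60, 62]
-82 325 165 [62, 61, 62, 62, 61, 61, 63, 62, 61, 61, 61, 61, 61, 60, 63]
-86 325 171 [92, 74, 87, 90, 90, 69, 89, 90, 89, 63, 59, 61, 61, 60, 61]
```

The pin's tail now ends at about y = -70 mm of the mould, so it is home.

```bash
python3 -c "
from bench import ctrl
print(ctrl.hand_in())"
```

```text
the job is handed in; nothing more can be done
None
```

The job is handed in at about 30 s: the upper half is back against its stop, and the pin was laid in the cradle, released and pushed through all three knuckles onto the closed end. The last wrist picture puts its tail at y ≈ -70 mm, as it should be.

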